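Tip the vial caps off the tray into the tub and park the tray

TASK

Pick the steel tray up by its black grip with the six loose vial caps on it, hold its open end over the deep grey tub and tip it so that all the caps slide into the tub. Then lower the empty tray, the right way up, into the shallow white drip pan so that it lies flat on the bottom inside the rim (either end may point either way), and let go. Leave the tub where it stands and do not disturb the bottle, the beaker or the vial rack.

Things in the scene. Friction and masses are not known exactly. Their poses are not given: they have to be found in the camera images.
- tray: Loose steel tray, 150 (x) x 110 (y) mm, about 0.2 kg. Origin: centre of its underside, z up. Floor 4 mm; walls 4 mm thick, tops 20 mm above the underside, on both long sides and the +x end; the -x end is open (caps slide off there). A black upright grip plate stands just inside the +x wall. It starts on the pad, open end roughly towards the robot, grip on the far side.
- tray_grip (a point): Centre of the tray's black upright grip plate, 65 mm along +x from the tray's centre and 52 mm above its underside. Axes as the tray's. The plate is 14 mm thick (tray x), 60 mm wide (tray y), from 30 to 74 mm above the underside, on a steel stem; pinch it from above across its 14 mm.
- tray_lip (a point): Middle of the tray's open end: at x = -75 mm, on the top of the floor, 4 mm above the underside.
- cap0: White vial cap, a solid cylinder 22 mm in diameter, 14 mm high, 12 g. Origin at the centre of its underside. It starts standing on the tray floor, one of six alike; smooth plastic, begins to slide on the tray at a slope of 17 to 25 degrees.
- cap1: White vial cap, a solid cylinder 22 mm in diameter, 14 mm high, 12 g. Origin at the centre of its underside. It starts standing on the tray floor, one of six alike; smooth plastic, begins to slide on the tray at a slope of 17 to 25 degrees.
- cap2: White vial cap, a solid cylinder 22 mm in diameter, 14 mm high, 12 g. Origin at the centre of its underside. It starts standing on the tray floor, one of six alike; smooth plastic, begins to slide on the tray at a slope of 17 to 25 degrees.
- cap3: White vial cap, a solid cylinder 22 mm in diameter, 14 mm high, 12 g. Origin at the centre of its underside. It starts standing on the tray floor, one of six alike; smooth plastic, begins to slide on the tray at a slope of 17 to 25 degrees.
- cap4: White vial cap, a solid cylinder 22 mm in diameter, 14 mm high, 12 g. Origin at the centre of its underside. It starts standing on the tray floor, one of six alike; smooth plastic, begins to slide on the tray at a slope of 17 to 25 degrees.
- cap5: White vial cap, a solid cylinder 22 mm in diameter, 14 mm high, 12 g. Origin at the centre of its underside. It starts standing on the tray floor, one of six alike; smooth plastic, begins to slide on the tray at a slope of 17 to 25 degrees.
- tub: Deep grey open-topped tub, loose, 0.6 kg: 180 (x) x 170 (y) x 65 (z) mm outside, walls and floor 5 mm. Origin at the centre of its underside, z up, on the bench.
- pan: Shallow white drip pan, fixed to the bench: 174 (x) x 134 (y) x 12 (z) mm outside, with a 6 mm wide rim round a pocket of 162 x 122 mm; its inner floor is 6 mm above its underside and 6 mm below the rim top. Origin at the centre of its underside. The tray fits in with 6 mm to spare on each side, long way along the pan's x.
- pad: White paper bench pad 210 x 170 mm, 2 mm thick, fixed, on which the tray starts. Origin at the centre of its underside.
- bottle: Bystander: glass bottle with a blue cap, 70 mm in diameter, 160 mm high. Origin at the centre of its underside.
- beaker: Bystander: glass beaker, 70 mm in diameter, 90 mm high. Origin at the centre of its underside.
- rack: Bystander: blue vial rack 100 (x) x 240 (y) mm, fixed; block 35 mm high, vials up to 84 mm. Origin at the centre of its underside.

How it is judged:
By the outcome, as a careful person would: the job done as asked, in the order asked, and still so for the second after the job is handed in, with the robot touching nothing.
It also fails if it takes over 53 s, if anything falls off the work surface, if the arm or the gripper's body presses on something with over 40 N, if the wrist force passes 120 N, or if a joint passes its speed limit or range.

ROBOT

A 6-joint arm with a two-finger parallel gripper is mounted at the origin on the work surface. World frame = base frame: x ahead of the robot, y to its left, z up, the work surface at z = 0. Lengths are in m, angles in rad, forces in N, time in s.
With the tool pointing down it reaches from about 0.4 to 0.925 m from the base axis. Payload 3.4 kg.
Tool frame: the origin (TCP) lies at the very end of the fingers, on their centre line; the grasp point (between the pads) lies grip_depth behind it (grip_depth is the distance from the TCP to the grasp point, in m); z points along the fingers, y is the line along which they close (so a half turn about z gives the same grasp; the last joint's range is limited). The gripper opens to 85 mm and grips with 20 to 120 N. Pads are 22 mm wide; open, the fingers measure 114 mm over their backs; the gripper's body (76 mm by 85 mm) begins 54 mm behind the grasp point. The pads swing forward as they close: fully open they stand 13 mm farther back than shut.
Start: joints at [1.115, 0.307, 1.506, -0, 1.328, -0.073], TCP at [0.214, 0.534, 0.231] pointing down, gripper open.
Joint ranges: [-3.12, 3.12], [-1.05, 2.28], [0.14, 2.33], [-1.42, 4.57], [0.1, 2.73], [-2.68, 2.68]. Speed limits (rad/s): [2.57, 2.57, 3.14, 3.14, 3.14, 3.14].

INTERFACE

Orientations are given as a 3x3 rotation matrix whose columns are the frame's x, y, z axes.
In Python, from rig import state, grab_frame, hand_in, grip_depth gives the robot as it stands.
- The arm moves only by the shell command python3 -m jog 'ROWS' [OPENING]. ROWS is a JSON object of lists of equal length, an entry for each row: "travel": the shift along the tool's x, y, z in m, a list of three; "rot": the turn, a rotation vector about the tool's x, y, z in rad, a list of three. In form: {"travel": [[tx, ty, tz], ...], "rot": [[wx, wy, wz], ...]}. A call has 1 to 10 rows; each row is the pose to reach, as a shift and turn from the pose commanded when the call began, along the tool's axes at that moment; what a row does not reach only later rows make up. A row lasts 1/12 s, in which the tool goes at most 41.7 mm and 7.16 degrees, less where a joint would pass 70% of its speed; a pose out of reach is approached as far as the arm can. A call with a gripper value outside its range is refused whole. OPENING is the finger opening in m, from 0 to 0.0854, set as the call begins (- or left out, the last holds). The fingers move at their own pace and stop on an object; the grip force is fixed at half the most. Time passes only in rows, so rows that repeat a pose let the fingers close. It gives the time, the measured TCP pose, the force, the opening and the grip force at its end, in the units of the state.
- state(): the state, without advancing time (a new reading comes with each control period).
- grab_frame(name): name is "side" or "top"; returns a dict with "img" (384x512x3 uint8, red, green, blue), "intrinsics" (3x3 intrinsics, pixels), "k1" (the pictures are not rectified: a ray, as slopes to the right and down, at radius r is drawn at 1 + k1 r^2 times it, then the intrinsics apply), "pose" (4x4, takes a point from camera to world coordinates). Camera axes: x right, y down, z forward; pixel columns grow to the right and rows downward; lengths in m; the calibration is good to about 2 mm. A picture is of the moment at which its call begins. There is no depth.
- hand_in(): hands the job in; it is judged then, once.
The state is a dict: "t": time; "joint_positions": joint angles; "qvel": joint speeds; "effort": joint torques, N m; "tcp_pos": TCP position; "tool_rot": TCP orientation; "ft_force": force on the tool from outside, world axes, zero at the start; "torque": the same for the moment, N m; "width": finger opening in m; "grip_force": force on a finger pad.
Only numpy, scipy, OpenCV 4.12 (cv2) and the standard library are available. Lean on these libraries where they do the work, as an engineer would, in place of code of your own. Each camera call takes 0.05 s, during which the arm holds its last target. There are 200 camera calls.

## Working session

There is one attempt and no reset: what is moved stays moved. The work goes in short steps, Python scripts to look and compute and a shell command to move; the robot and the scene stay as the last step left them, time stands still between calls to the robot, and variables do not carry over. Pictures are saved under pics/ and viewed, at most 13 in all, crops included, and the job is handed in when it is done.

```bash
ls; mkdir -p pics; cat > h.py <<'E'
import numpy as np, cv2
from rig import state, grab_frame, hand_in, grip_depth
def ray(f,uv):
    K=np.array(f["intrinsics"]);T=np.array(f["pose"])
    p=cv2.undistortPoints(np.array(uv,float).reshape(-1,1,2),K,np.array([f["k1"],0,0,0,0.])).reshape(-1,2)
    d=np.c_[p,np.ones(len(p))]@T[:3,:3].T
    return T[:3,3],d
def onz(f,uv,z):
    o,d=ray(f,uv); return o+d*((z-o[2])/d[:,2])[:,None]
E
python3 - <<'E'
from h import *
for n in("top","side"):
    f=grab_frame(n); cv2.imwrite(f"pics/{n}0.png",f["img"][:,:,::-1]); print(n,np.round(f["pose"],3).tolist())
s=state(); print(grip_depth,{k:np.round(v,3).tolist() for k,v in s.items()})
E
```

```text
pics
top [[0.017, -0.981, 0.195, 0.341], [-1.0, -0.019, -0.006, 0.011], [0.01, -0.195, -0.981, 1.307], [0.0, 0.0, 0.0, 1.0]]
side [[0.909, -0.208, 0.361, 0.07], [-0.416, -0.507, 0.755, -1.091], [0.026, -0.836, -0.548, 0.848], [0.0, 0.0, 0.0, 1.0]]
0.0187 {'t': 0.1, 'joint_positions': [1.115, 0.307, 1.508, 0.0, 1.328, -0.074], 'qvel': [-0.001, -0.002, -0.002, -0.0, 0.0, 0.002], 'effort': [-0.001, -45.853, -25.261, -0.0, 0.006, 0.0], 'tcp_pos': [0.214, 0.533, 0.23], 'tool_rot': [[-0.928, 0.373, -0.001], [0.373, 0.928, -0.002], [0.0, -0.002, -1.0]], 'ft_force': [-0.026, 0.78, 0.02], 'torque': [0.055, 0.02, -0.021], 'grip_force': 0.0, 'width': 0.085}
```

View pics/top0.png

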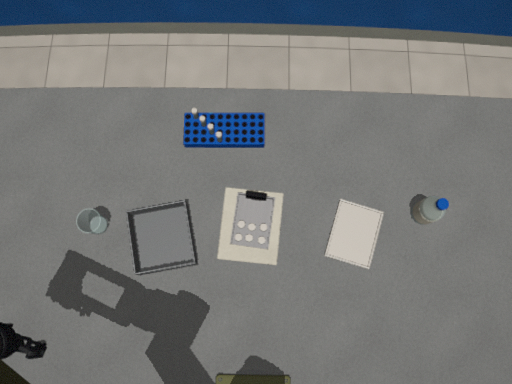

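View pics/side0.png

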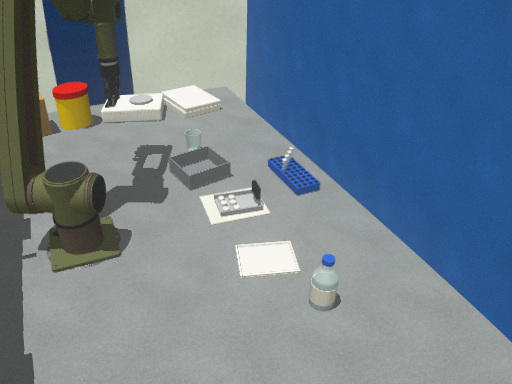

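The top view has +x up and +y left. The tub is at about (162,237), the tray at (253,222) with its grip at (257,195), the pan at (355,234), the beaker at (92,221), the bottle at (432,208) and the rack at (224,130). The side view agrees.

```bash
python3 - <<'E'
from h import *
f=grab_frame("top"); im=f["img"]; hsv=cv2.cvtColor(im,cv2.COLOR_RGB2HSV)
c=im[180:285,120:390]; cv2.imwrite("pics/crop0.png",cv2.resize(c,None,fx=2.9,fy=2.9,interpolation=cv2.INTER_CUBIC)[:,:,::-1])
def roi(m,x0,x1,y0,y1):
    o=np.zeros_like(m);o[y0:y1,x0:x1]=m[y0:y1,x0:x1];return o
def rect(m,z,name,hull=True):
    cs,_=cv2.findContours(m,cv2.RETR_EXTERNAL,cv2.CHAIN_APPROX_NONE);k=max(cs,key=cv2.contourArea)
    P=onz(f,k.reshape(-1,2),z)[:,:2]
    r=cv2.minAreaRect((P*1000).astype(np.float32)); print(name,np.round(r[0],1),np.round(r[1],1),round(r[2],1))
V=hsv[:,:,2].astype(int);S=hsv[:,:,1]
w=((V>170)).astype(np.uint8)
rect(roi(w,315,395,190,280),.012,"pan")
rect(roi((V>150).astype(np.uint8),205,295,180,275),.002,"pad")
b=(V<45).astype(np.uint8)
rect(roi(b,235,280,182,206),.076,"grip")
print(im[237,150:166].mean(1).astype(int)[:4], V[215,225:285], V[240,118:205])
E
```

```text
pan [ 501.2 -285.4] [132.  172.8] 73.7
pad [520.8  15. ] [172.6 211.9] 85.0
grip [594.1   1.1] [54.  18.2] 82.1
[123 123 122 121] [198 197 198 197 198 199 198 199 196 175 148 146 156 156 157 158 158 160
 161 159 158 159 160 159 161 159 160 162 161 160 159 160 160 161 160 159
 163 160 160 159 159 158 160 159 161 161 156 173 192 201 200 200 199 198
 200 191 161 127 124 124] [118 123 117 120 117 122 123 123 122 123 123 115 121  63  42  42  40  51
  69  95 123 124 126 125 123 122 124 123 121 123 123 126 125 124 125 124
 123 124 121 123 124 123 124 125 124 126 124 124 126 123 124 126 125 123
 123 128 126 126 125 124 127 125 126 126 126 128 125 125 126 126 125 127
 129 109  51  49  63  93 125 124 126 125 124 124 124 124 128]
```

View pics/crop0.png

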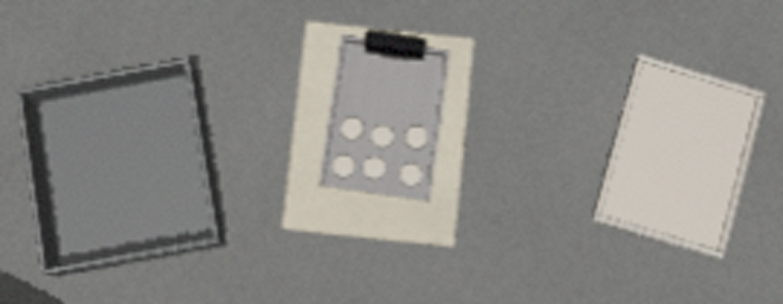

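The crop confirms the rim and tray corners: tub rim (22,93), (195,57), (225,243), (47,272); tray near end (320,186)–(430,200), far end (342,38)–(447,52). Next I turn these into poses and the first move.

```bash
python3 - <<'E'
from h import *
f=grab_frame("top")
g=lambda P:np.array(P,float)/2.9+[119.8,179.8]
t=onz(f,g([(22,93),(195,57),(225,243),(47,272)]),.065)[:,:2]
print("tub",t.mean(0).round(4),t.round(3).tolist())
r=cv2.minAreaRect((t*1000).astype(np.float32));print(r)
n=onz(f,g([(320,186),(430,200)]),.006)[:,:2];fa=onz(f,g([(342,38),(447,52)]),.022)[:,:2]
d=fa.mean(0)-n.mean(0);print("tray",n.round(3).tolist(),fa.round(3).tolist(),(n.mean(0)+d/2).round(4),np.linalg.norm(d),np.degrees(np.arctan2(d[1],d[0])))
for z,P in((.076,[(368,30),(425,38)]),): q=onz(f,g(P),z)[:,:2];print("grip far top",q.round(4).tolist())
q=onz(f,g([(366,50),(424,58)]),.032)[:,:2];print("grip near bottom",q.round(4).tolist())
s=state();yaw=np.radians(-7.5);G=np.array([.596,.001,.035])
for z in(.13,):
  G[2]=z;R=np.array(s["tool_rot"]);print((R.T@(G-s["tcp_pos"])).round(4))
E
```

```text
tub [0.4751 0.2574] [[0.542, 0.358], [0.581, 0.192], [0.404, 0.156], [0.373, 0.323]]
((475.5428466796875, 257.5760192871094), (180.51405334472656, 170.1605224609375), 11.4732666015625)
tray [[0.465, 0.071], [0.453, -0.037]] [[0.611, 0.053], [0.599, -0.052]] [0.5321 0.0086] 0.14707392681777529 -6.494038424029295
grip far top [[0.6082, 0.0263], [0.6014, -0.0283]]
grip near bottom [[0.5975, 0.0284], [0.5906, -0.0289]]
[-0.5527 -0.3515  0.1011]
```

```bash
python3 -m jog '{"travel":[[-0.04,-0.025,0],[-0.08,-0.05,0],[-0.12,-0.075,0],[-0.16,-0.1,0],[-0.2,-0.125,0],[-0.24,-0.15,0],[-0.28,-0.175,0],[-0.3,-0.19,0],[-0.3,-0.19,0],[-0.3,-0.19,0]],"rot":[[0,0,0.1],[0,0,0.2],[0,0,0.3],[0,0,0.4],[0,0,0.5],[0,0,0.6],[0,0,0.7],[0,0,0.8],[0,0,0.8],[0,0,0.8]]}' 0.06
cat >> h.py <<'E'
from scipy.spatial.transform import Rotation as Ro
def plan(pos,yaw,tilt=0,lean=0):
    "tool goal: tray yaw (deg), tilt = open end down (deg)"
    s=state();R=np.array(s["tool_rot"])
    T=Ro.from_euler("zyx",[yaw,-tilt,lean],degrees=True).as_matrix()  # tray axes
    G=np.c_[T[:,1],T[:,0],-T[:,2]]
    print("t",round(s["t"],2),"tcp",np.round(s["tcp_pos"],4),"travel",(R.T@(np.array(pos)-s["tcp_pos"])).round(4),"rot",Ro.from_matrix(R.T@G).as_rotvec().round(4),"w",s["width"],"F",np.round(s["ft_force"],2))
    return G,T
E
python3 -c "
from h import *
plan([.597,.001,.12],-6.8)"
```

```text
t: 1.03
tcp_pos: [0.4243, 0.2419, 0.2313]
tool_rot: [[-0.375, 0.927, 0.001], [0.927, 0.375, -0.002], [-0.002, 0.001, -1.0]]
ft_force: [0.2, 0.4, -0.0]
width: 0.0601
grip_force: 0.0
t 1.03 tcp [0.4243 0.2419 0.2313] travel [-0.2878  0.0698  0.1119] rot [0.0011 0.002  0.5027] w 0.0601365613014196 F [ 0.23  0.42 -0.01]
```

```bash
sed -i 's/"zyx"/"ZYX"/' h.py
python3 -m jog '{"travel":[[-0.04,0.01,0.01],[-0.08,0.02,0.02],[-0.12,0.03,0.03],[-0.16,0.04,0.04],[-0.2,0.05,0.06],[-0.24,0.06,0.08],[-0.27,0.065,0.1],[-0.288,0.07,0.112],[-0.288,0.07,0.112],[-0.288,0.07,0.112]],"rot":[[0,0,0.1],[0,0,0.2],[0,0,0.3],[0,0,0.4],[0,0,0.5],[0,0,0.503],[0,0,0.503],[0,0,0.503],[0,0,0.503],[0,0,0.503]]}' 
python3 - <<'E'
from h import *
plan([.597,.001,.035],-6.8)
f=grab_frame("side");cv2.imwrite("pics/s1.png",cv2.resize(f["img"][120:260,150:330],None,fx=4,fy=4)[:,:,::-1])
E
```

```text
t: 1.87
tcp_pos: [0.5954, 0.0054, 0.1177]
tool_rot: [[0.116, 0.993, -0.003], [0.993, -0.116, 0.001], [0.001, -0.003, -1.0]]
ft_force: [-0.0, 0.8, 1.0]
width: 0.0599
grip_force: 0.0
t 1.87 tcp [0.5954 0.0054 0.1177] travel [-0.0042  0.0024  0.0827] rot [-0.0034 -0.0005  0.0028] w 0.05994165173731494 F [-0.01  0.78  0.97]
```

View pics/s1.png

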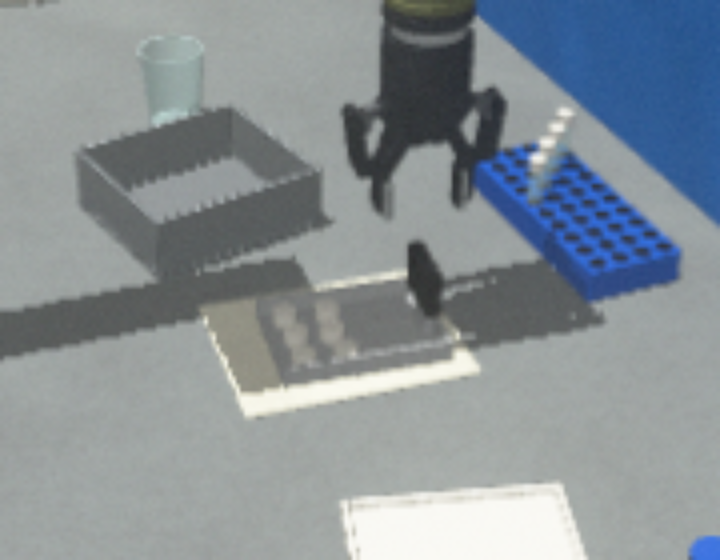

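The fingers straddle the black plate (crop 425,275). I'll descend, then close.

```bash
python3 -m jog '{"travel":[[-0.001,0.001,0.015],[-0.002,0.001,0.03],[-0.003,0.002,0.045],[-0.003,0.002,0.06],[-0.003,0.002,0.07],[-0.003,0.002,0.077],[-0.003,0.002,0.081],[-0.003,0.002,0.081],[-0.003,0.002,0.081],[-0.003,0.002,0.081]],"rot":[[0,0,0],[0,0,0],[0,0,0],[0,0,0],[0,0,0],[0,0,0],[0,0,0],[0,0,0],[0,0,0],[0,0,0]]}'
python3 -m jog '{"travel":[[0,0,0],[0,0,0],[0,0,0],[0,0,0],[0,0,0],[0,0,0],[0,0,0],[0,0,0]],"rot":[[0,0,0],[0,0,0],[0,0,0],[0,0,0],[0,0,0],[0,0,0],[0,0,0],[0,0,0]]}' 0.0
```

```text
t: 2.75
tcp_pos: [0.5981, 0.0025, 0.0391]
tool_rot: [[0.114, 0.994, 0.001], [0.994, -0.114, -0.0], [0.0, 0.001, -1.0]]
ft_force: [-0.3, 0.1, -0.3]
width: 0.0601
grip_force: 0.0
t: 3.42
tcp_pos: [0.5979, 0.0023, 0.0387]
tool_rot: [[0.114, 0.993, 0.001], [0.993, -0.114, -0.0], [0.0, 0.001, -1.0]]
ft_force: [0.5, 0.5, 4.1]
width: 0.0132
grip_force: 59.1
```

```bash
python3 -m jog '{"travel":[[0,0,-0.003],[0,0,-0.009],[0,0,-0.019],[0,0,-0.033],[0,0,-0.05],[0,0,-0.067],[0,0,-0.084],[0,0,-0.1],[0,0,-0.11],[0,0,-0.115]],"rot":[[0,0,0],[0,0,0],[0,0,0],[0,0,0],[0,0,0],[0,0,0],[0,0,0],[0,0,0],[0,0,0],[0,0,0]]}'
python3 - <<'E'
from h import *
# lip at tub centre shifted 40 mm toward grip side, yaw psi
yaw=14.
def tcp(lip,tilt):
    T=Ro.from_euler("ZYX",[yaw,-tilt,0],degrees=True).as_matrix()
    return np.array(lip)+T@[.14,0,.0327]
u=np.array([np.cos(np.radians(11.5)),np.sin(np.radians(11.5)),0])
lip=np.array([.4755,.2575,.09])+.03*u
for tl in (0,20,35,45): print(tl,tcp(lip+[0,0,.02 if tl<5 else 0],tl).round(4))
plan(tcp(lip+[0,0,.03],0),yaw)
f=grab_frame("side");cv2.imwrite("pics/s2.png",cv2.resize(f["img"][90:250,150:350],None,fx=3.5,fy=3.5)[:,:,::-1])
E
```

```text
t: 4.25
tcp_pos: [0.5983, 0.0023, 0.1554]
tool_rot: [[0.114, 0.994, 0.003], [0.994, -0.114, -0.0], [0.0, 0.003, -1.0]]
ft_force: [-0.2, 0.2, -2.2]
width: 0.0129
grip_force: 58.6
0 [0.6407 0.2974 0.1427]
20 [0.6217 0.2926 0.1686]
35 [0.598  0.2867 0.1971]
45 [0.5785 0.2818 0.2121]
t 4.25 tcp [0.5983 0.0023 0.1554] travel [0.2979 0.0086 0.0028] rot [ 0.003   0.0004 -0.3583] w 0.012888816448074783 F [-0.24  0.16 -2.2 ]
```

View pics/s2.png

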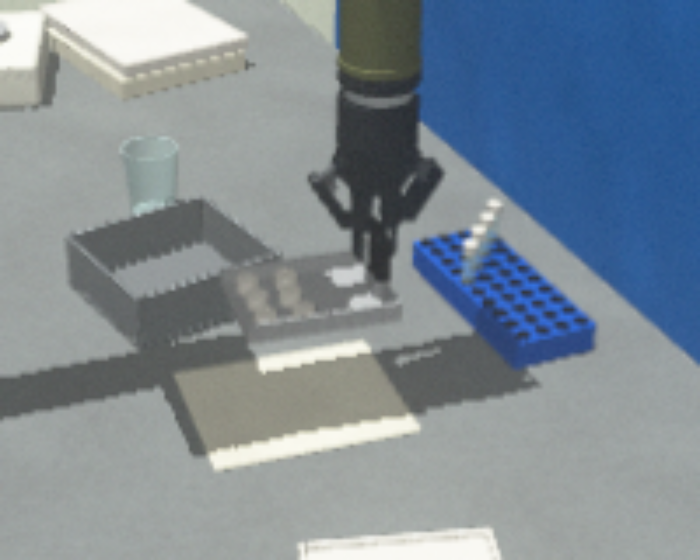

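The tray is lifted level, with all the caps still on it (crop 270,290). I'll carry it over gently.

```bash
python3 -m jog '{"travel":[[0.002,0,0],[0.007,0,0],[0.016,0,0],[0.029,0.001,0],[0.046,0.001,0],[0.066,0.002,0],[0.087,0.002,0],[0.108,0.003,0],[0.129,0.004,0],[0.15,0.004,0]],"rot":[[0,0,-0.003],[0,0,-0.009],[0,0,-0.02],[0,0,-0.035],[0,0,-0.055],[0,0,-0.08],[0,0,-0.105],[0,0,-0.13],[0,0,-0.155],[0,0,-0.18]]}'
python3 -m jog '{"travel":[[0.02,0.004,0],[0.04,0.009,0],[0.06,0.013,0],[0.079,0.017,0],[0.096,0.02,0],[0.111,0.024,0],[0.124,0.027,0],[0.134,0.029,0],[0.141,0.03,0],[0.145,0.031,0]],"rot":[[0,0,-0.025],[0,0,-0.05],[0,0,-0.075],[0,0,-0.098],[0,0,-0.12],[0,0,-0.138],[0,0,-0.154],[0,0,-0.166],[0,0,-0.174],[0,0,-0.179]]}'
python3 - <<'E'
from h import *
plan([.6407,.2974,.1527],14)
plan([.6217,.2926,.1686],14,20)
f=grab_frame("top");cv2.imwrite("pics/t3.png",cv2.resize(f["img"][140:300,70:290],None,fx=3.5,fy=3.5)[:,:,::-1])
E
```

```text
t: 5.13
tcp_pos: [0.6183, 0.1534, 0.1524]
tool_rot: [[-0.069, 0.998, -0.001], [0.998, 0.069, 0.0], [0.0, -0.001, -1.0]]
ft_force: [0.7, 0.4, -2.9]
width: 0.0133
grip_force: 58.5
t: 5.97
tcp_pos: [0.6399, 0.2985, 0.1531]
tool_rot: [[-0.244, 0.97, -0.0], [0.97, 0.244, -0.0], [-0.0, -0.0, -1.0]]
ft_force: [-0.1, -0.2, -2.9]
width: 0.0132
grip_force: 58.5
t 5.97 tcp [0.6399 0.2985 0.1531] travel [-0.0013  0.0005  0.0004] rot [-0.0003  0.      0.0017] w 0.013160647066190873 F [-0.09 -0.21 -2.87]
t 5.97 tcp [0.6399 0.2985 0.1531] travel [-0.0013 -0.0191 -0.0155] rot [-3.494e-01 -3.000e-04  1.700e-03] w 0.013160647066190873 F [-0.09 -0.21 -2.87]
```

View pics/t3.png

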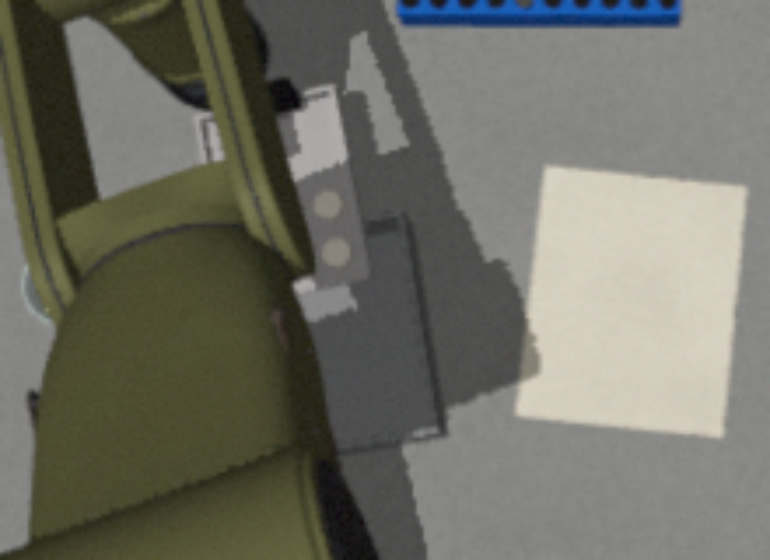

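The lip is over the tub and the caps visible (330,230) are in place. I'll tip in two stages.

```bash
python3 -m jog '{"travel":[[-0.001,-0.001,0.002],[-0.001,-0.003,0.003],[-0.001,-0.005,0.002],[-0.001,-0.008,-0.001],[-0.001,-0.011,-0.004],[-0.001,-0.014,-0.009],[-0.001,-0.017,-0.013],[-0.001,-0.019,-0.0155],[-0.001,-0.027,-0.025],[-0.001,-0.034,-0.033]],"rot":[[-0.03,0,0],[-0.08,0,0],[-0.13,0,0],[-0.18,0,0],[-0.225,0,0],[-0.27,0,0],[-0.31,0,0],[-0.35,0,0],[-0.43,0,0],[-0.51,0,0]]}'
python3 - <<'E'
from h import *
plan([.5785,.2818,.2121],14,45)
f=grab_frame("side");cv2.imwrite("pics/s4.png",cv2.resize(f["img"][60:220,130:330],None,fx=3.5,fy=3.5)[:,:,::-1])
E
```

```text
t: 6.85
tcp_pos: [0.6075, 0.2873, 0.1873]
tool_rot: [[-0.241, 0.845, 0.477], [0.971, 0.21, 0.119], [0.0, 0.491, -0.871]]
ft_force: [0.7, -1.0, -3.0]
width: 0.0133
grip_force: 59.2
t 6.85 tcp [0.6075 0.2873 0.1873] travel [ 0.0016 -0.0135 -0.0361] rot [-0.2718  0.0005 -0.0007] w 0.013311600753506545 F [ 0.7  -1.04 -2.98]
```

View pics/s4.png

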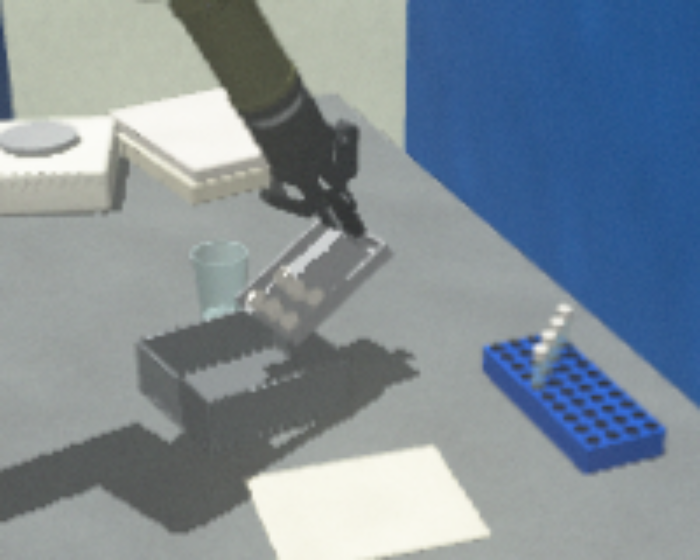

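At about 29° the caps are just beginning to slide at the lip over the tub (crop 265,310). I'll continue to 45° and hold.

```bash
python3 -m jog '{"travel":[[0.001,-0.003,-0.007],[0.001,-0.005,-0.014],[0.001,-0.005,-0.014],[0.001,-0.005,-0.014],[0.001,-0.008,-0.021],[0.001,-0.011,-0.029],[0.001,-0.0135,-0.036],[0.001,-0.0135,-0.036],[0.001,-0.0135,-0.036],[0.001,-0.0135,-0.036]],"rot":[[-0.05,0,0],[-0.1,0,0],[-0.1,0,0],[-0.1,0,0],[-0.16,0,0],[-0.22,0,0],[-0.27,0,0],[-0.27,0,0],[-0.27,0,0],[-0.27,0,0]]}'
python3 - <<'E'
from h import *
plan([.6407,.2974,.2],14,0)
f=grab_frame("side");cv2.imwrite("pics/s5.png",cv2.resize(f["img"][60:220,130:330],None,fx=3.5,fy=3.5)[:,:,::-1])
E
```

```text
t: 7.73
tcp_pos: [0.5797, 0.2819, 0.2113]
tool_rot: [[-0.242, 0.69, 0.682], [0.97, 0.173, 0.169], [-0.002, 0.703, -0.711]]
ft_force: [-0.6, 0.2, -2.1]
width: 0.0133
grip_force: 59.6
t 7.73 tcp [0.5797 0.2819 0.2113] travel [0.0003 0.0368 0.0523] rot [7.795e-01 1.800e-03 5.000e-04] w 0.01333292778775219 F [-0.57  0.22 -2.15]
```

View pics/s5.png

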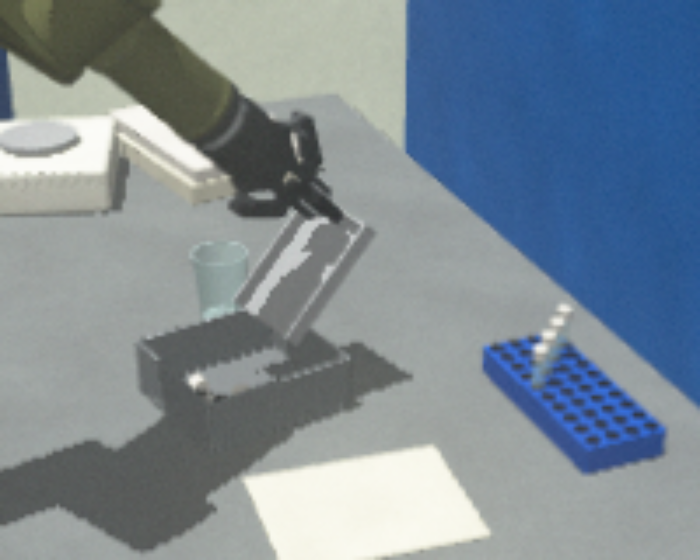

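The tray is empty and the caps are in the tub (one visible at 195,380). I'll level the tray and raise it.

```bash
python3 -m jog '{"travel":[[0,0.004,0.003],[0,0.009,0.008],[0,0.014,0.013],[0,0.019,0.02],[0,0.024,0.028],[0,0.029,0.036],[0,0.033,0.045],[0,0.037,0.052],[0,0.037,0.052],[0,0.037,0.052]],"rot":[[0.08,0,0],[0.18,0,0],[0.28,0,0],[0.38,0,0],[0.48,0,0],[0.58,0,0],[0.68,0,0],[0.78,0,0],[0.78,0,0],[0.78,0,0]]}'
python3 - <<'E'
from h import *
f=grab_frame("side");im=f["img"];cv2.imwrite("pics/s6.png",cv2.resize(im[60:220,130:330],None,fx=3.5,fy=3.5)[:,:,::-1])
yaw=-16.3;u=np.array([np.cos(np.radians(yaw)),np.sin(np.radians(yaw))]);v=np.array([-u[1],u[0]])
p=np.array([.5012,-.2854])+.065*u+.001*v
print(p);plan([*p,.15],yaw)
E
```

```text
t: 8.62
tcp_pos: [0.6445, 0.2999, 0.1994]
tool_rot: [[-0.244, 0.97, -0.0], [0.97, 0.244, 0.005], [0.005, 0.001, -1.0]]
ft_force: [0.8, 0.4, -2.7]
width: 0.0131
grip_force: 59.9
[ 0.56386801 -0.30268353]
t 8.67 tcp [0.6423 0.2992 0.1992] travel [-0.5647 -0.223   0.0466] rot [-1.00e-04 -4.30e-03  5.31e-01] w 0.013287872995368193 F [-0.69 -0.59 -3.26]
```

```bash
python3 -m jog '{"travel":[[-0.01,-0.004,0],[-0.035,-0.014,0],[-0.07,-0.028,0],[-0.105,-0.042,0],[-0.14,-0.056,0],[-0.175,-0.07,0],[-0.21,-0.083,0],[-0.245,-0.097,0],[-0.28,-0.111,0],[-0.315,-0.124,0]],"rot":[[0,0,0.01],[0,0,0.035],[0,0,0.07],[0,0,0.105],[0,0,0.14],[0,0,0.175],[0,0,0.21],[0,0,0.245],[0,0,0.28],[0,0,0.3]]}'
python3 - <<'E'
from h import *
plan([.5639,-.3027,.12],-16.3)
E
```

```text
t: 9.5
tcp_pos: [0.5925, -0.0391, 0.2011]
tool_rot: [[0.055, 0.998, 0.001], [0.998, -0.055, 0.001], [0.001, 0.001, -1.0]]
ft_force: [0.9, -0.2, -2.2]
width: 0.0131
grip_force: 60.0
t 9.5 tcp [ 0.5925 -0.0391  0.2011] travel [-0.2649 -0.0142  0.0807] rot [ 0.0011 -0.0013  0.2294] w 0.013142355217768758 F [ 0.94 -0.23 -2.16]
```

```bash
python3 -m jog '{"travel":[[-0.035,-0.002,0],[-0.07,-0.004,0],[-0.105,-0.006,0.01],[-0.14,-0.008,0.02],[-0.175,-0.009,0.035],[-0.21,-0.011,0.05],[-0.24,-0.013,0.065],[-0.257,-0.014,0.076],[-0.265,-0.014,0.081],[-0.265,-0.014,0.081]],"rot":[[0,0,0.03],[0,0,0.06],[0,0,0.09],[0,0,0.12],[0,0,0.15],[0,0,0.18],[0,0,0.21],[0,0,0.229],[0,0,0.229],[0,0,0.229]]}'
python3 -m jog '{"travel":[[0,0,0],[0,0,0],[0,0,0]],"rot":[[0,0,0],[0,0,0],[0,0,0]]}'
python3 - <<'E'
from h import *
plan([.5639,-.3027,.0407],-16.3)
a=grab_frame("top")["img"][160:300,280:420];b=grab_frame("side")["img"][180:320,200:340]
cv2.imwrite("pics/p7.png",cv2.resize(np.hstack([a,b]),None,fx=2.85,fy=2.85,interpolation=cv2.INTER_CUBIC)[:,:,::-1])
E
```

```text
t: 10.33
tcp_pos: [0.5653, -0.3022, 0.1183]
tool_rot: [[0.281, 0.96, -0.001], [0.96, -0.281, 0.001], [0.001, -0.002, -1.0]]
ft_force: [-0.4, 0.2, -2.2]
width: 0.0134
grip_force: 59.9
t: 10.58
tcp_pos: [0.5678, -0.3003, 0.1203]
tool_rot: [[0.278, 0.961, 0.002], [0.961, -0.278, -0.0], [0.0, 0.002, -1.0]]
ft_force: [-0.8, 0.5, -2.0]
width: 0.0133
grip_force: 59.9
t 10.58 tcp [ 0.5678 -0.3003  0.1203] travel [-0.0035 -0.0032  0.0796] rot [ 0.0016 -0.0003  0.0027] w 0.013290856807209431 F [-0.85  0.48 -2.01]
```

View pics/p7.png

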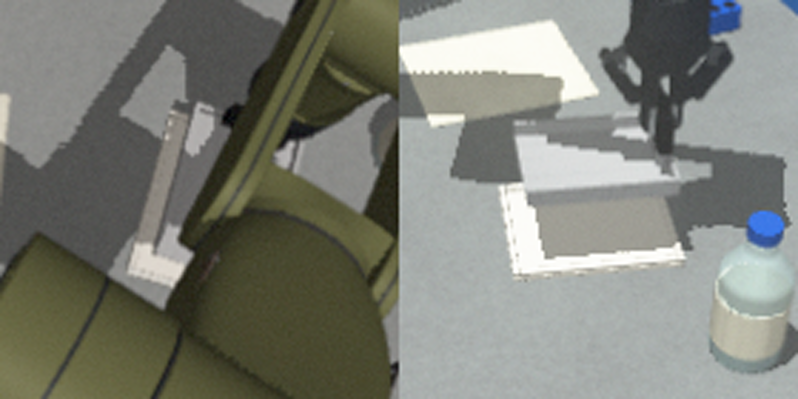

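The tray is held level above the pan. I'll lower it to just above the rim and measure again.

```bash
python3 -m jog '{"travel":[[0,0,0.006],[-0.001,-0.001,0.014],[-0.002,-0.001,0.023],[-0.002,-0.002,0.032],[-0.002,-0.002,0.041],[-0.002,-0.002,0.048],[-0.002,-0.002,0.053],[-0.002,-0.002,0.056],[-0.002,-0.002,0.056],[-0.002,-0.002,0.056]],"rot":[[0,0,0],[0,0,0],[0,0,0],[0,0,0],[0,0,0],[0,0,0],[0,0,0],[0,0,0],[0,0,0],[0,0,0]]}'
python3 - <<'E'
from h import *
P=[];Y=[]
for i in range(12):
    f=grab_frame("side"if i<11 else "top");s=state();P.append(s["tcp_pos"]);R=np.array(s["tool_rot"]);Y.append(np.degrees(np.arctan2(R[1,1],R[0,1])))
    if i==10:S=f["img"]
print(np.mean(P,0).round(4),np.std(P,0).round(4),np.mean(Y).round(2))
a=f["img"][190:280,300:400];b=S[225:285,225:310]
a=cv2.resize(a,(400,360),interpolation=cv2.INTER_CUBIC);b=cv2.resize(b,(765,540),interpolation=cv2.INTER_CUBIC)
cv2.imwrite("pics/p8.png",b[:,:,::-1])
E
```

```text
t: 11.52
tcp_pos: [0.5646, -0.3034, 0.0631]
tool_rot: [[0.28, 0.96, -0.0], [0.96, -0.28, 0.0], [0.0, -0.0, -1.0]]
ft_force: [0.4, -0.4, -2.5]
width: 0.0135
grip_force: 59.9
[ 0.5648 -0.3035  0.0636] [0.0002 0.0001 0.0002] -16.27
```

View pics/p8.png

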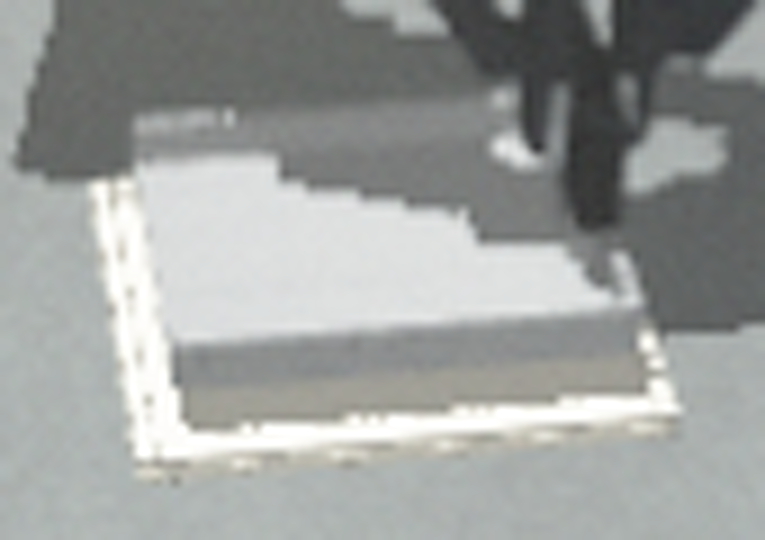

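The crop shows the near wall top from (178,347) to (640,305), and pan rim corners at (140,460), (678,408) and (95,182). I'll compute the offset in the pan frame.

```bash
python3 - <<'E'
from h import *
f=grab_frame("side");g=lambda P:np.array(P,float)/9+[224.5,224.5]
yaw=np.radians(-16.3);Q=np.array([[np.cos(yaw),np.sin(yaw)],[-np.sin(yaw),np.cos(yaw)]])
def loc(P,z):return ((onz(f,g(P),z)[:,:2]-[.5012,-.2854])@Q.T*1000).round(1).tolist()
print("pan corners want (-87,-67),(87,-67),(-87,67)",loc([(140,460),(678,408),(95,182)],.012))
print("wall tops want (-75,-55),(75,-55)",loc([(178,347),(640,305)],.0469))
print("far wall top lip (-75,55)",loc([(135,122)],.0469),"lip floor",loc([(186,388)],.0269))
s=state();print(s["tcp_pos"])
E
```

```text
pan corners want (-87,-67),(87,-67),(-87,67) [[-84.2, -69.0], [89.2, -66.9], [-83.9, 64.2]]
wall tops want (-75,-55),(75,-55) [[-71.1, -56.2], [76.4, -54.6]]
far wall top lip (-75,55) [[-71.7, 53.0]] lip floor [[-68.0, -54.0]]
[ 0.56456022 -0.30328448  0.06322477]
```

The residual offset is under 1 mm against 6 mm of slack, so I'll lower.

```bash
python3 -m jog '{"travel":[[0,0,0.003],[0,0,0.006],[0,0,0.009],[0,0,0.012],[0,0,0.014],[0,0,0.016],[0,0,0.018],[0,0,0.019],[0,0,0.019],[0,0,0.019]],"rot":[[0,0,0],[0,0,0],[0,0,0],[0,0,0],[0,0,0],[0,0,0],[0,0,0],[0,0,0],[0,0,0],[0,0,0]]}'
python3 -m jog '{"travel":[[0,0,0.0005],[0,0,0.001],[0,0,0.001],[0,0,0.001]],"rot":[[0,0,0],[0,0,0],[0,0,0],[0,0,0]]}'
```

```text
t: 13.0
tcp_pos: [0.5646, -0.3033, 0.0442]
tool_rot: [[0.28, 0.96, -0.0], [0.96, -0.28, 0.0], [0.0, -0.0, -1.0]]
ft_force: [-0.1, 0.5, -1.4]
width: 0.0133
grip_force: 59.9
t: 13.33
tcp_pos: [0.5645, -0.3033, 0.0432]
tool_rot: [[0.28, 0.96, 0.0], [0.96, -0.28, -0.0], [-0.0, 0.0, -1.0]]
ft_force: [-0.0, 0.0, -1.9]
width: 0.0133
grip_force: 59.9
```

```bash
python3 -m jog '{"travel":[[0,0,0.0005],[0,0,0.0005],[0,0,0.0005]],"rot":[[0,0,0],[0,0,0],[0,0,0]]}'
python3 -m jog '{"travel":[[0,0,0.0005],[0,0,0.0005],[0,0,0.0005]],"rot":[[0,0,0],[0,0,0],[0,0,0]]}'
```

```text
t: 13.58
tcp_pos: [0.5646, -0.3034, 0.0428]
tool_rot: [[0.28, 0.96, 0.0], [0.96, -0.28, -0.0], [-0.0, 0.0, -1.0]]
ft_force: [-0.0, 0.4, -1.7]
width: 0.0132
grip_force: 60.0
t: 13.83
tcp_pos: [0.5647, -0.3034, 0.0428]
tool_rot: [[0.28, 0.96, 0.0], [0.96, -0.28, -0.0], [-0.0, 0.001, -1.0]]
ft_force: [-0.9, 0.9, 3.1]
width: 0.0131
grip_force: 60.7
```

Contact. I'll open modestly and withdraw straight up.

```bash
python3 -m jog '{"travel":[[0,0,0],[0,0,0],[0,0,0],[0,0,0],[0,0,0],[0,0,0]],"rot":[[0,0,0],[0,0,0],[0,0,0],[0,0,0],[0,0,0],[0,0,0]]}' 0.05
python3 -m jog '{"travel":[[0,0,-0.003],[0,0,-0.01],[0,0,-0.025],[0,0,-0.045],[0,0,-0.07],[0,0,-0.1],[0,0,-0.13],[0,0,-0.16],[0,0,-0.19],[0,0,-0.2]],"rot":[[0,0,0],[0,0,0],[0,0,0],[0,0,0],[0,0,0],[0,0,0],[0,0,0],[0,0,0],[0,0,0],[0,0,0]]}'
python3 -m jog '{"travel":[[0.03,0,0],[0.07,0,0],[0.11,0,0],[0.15,0,0],[0.19,0,0],[0.23,0,0],[0.26,0,0],[0.28,0,0],[0.28,0,0],[0.28,0,0]],"rot":[[0,0,0],[0,0,0],[0,0,0],[0,0,0],[0,0,0],[0,0,0],[0,0,0],[0,0,0],[0,0,0],[0,0,0]]}'
python3 - <<'E'
from h import *
a=grab_frame("top")["img"][180:290,110:400];b=grab_frame("side")["img"][120:310,150:350]
cv2.imwrite("pics/f9.png",np.vstack([cv2.resize(a,(780,296),interpolation=cv2.INTER_CUBIC),np.pad(cv2.resize(b,(316,300),interpolation=cv2.INTER_CUBIC),((0,0),(0,464),(0,0)))])[:,:,::-1])
E
```

```text
t: 14.33
tcp_pos: [0.5645, -0.3033, 0.0421]
tool_rot: [[0.28, 0.96, -0.0], [0.96, -0.28, 0.0], [-0.0, -0.0, -1.0]]
ft_force: [0.6, 0.7, 0.3]
width: 0.05
grip_force: 0.0
t: 15.17
tcp_pos: [0.5667, -0.3046, 0.2485]
tool_rot: [[0.28, 0.96, 0.008], [0.96, -0.28, -0.005], [-0.003, 0.009, -1.0]]
ft_force: [0.8, -0.2, 1.6]
width: 0.0498
grip_force: 0.0
t: 16.0
tcp_pos: [0.6428, -0.0333, 0.2418]
tool_rot: [[0.278, 0.961, -0.001], [0.961, -0.278, -0.0], [-0.001, -0.001, -1.0]]
ft_force: [-0.3, 0.1, 0.4]
width: 0.05
grip_force: 0.0
```

View pics/f9.png

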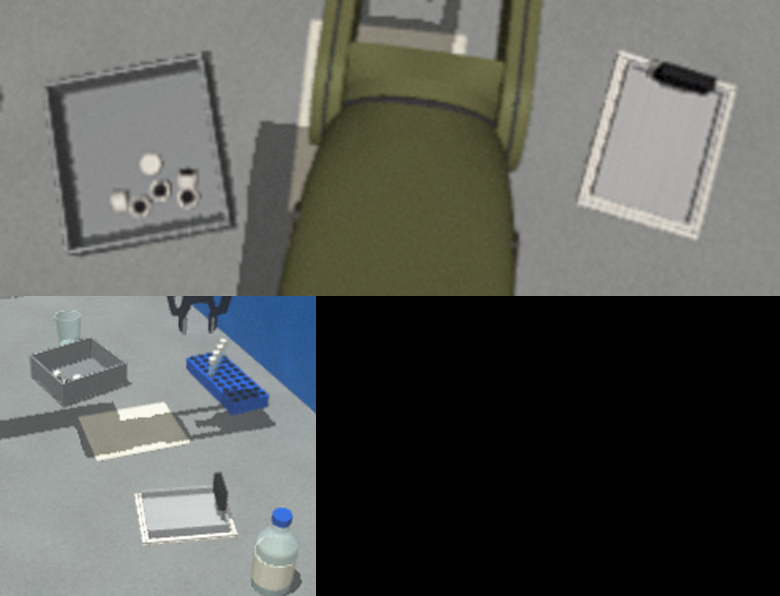

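All six caps are in the tub (around 120–190, 165–205). The empty tray lies flat inside the pan rim with an even margin (about 657,145). The bottle, beaker, rack and tub are undisturbed.

```bash
python3 -c "
from rig import hand_in
print(hand_in())"
```

```text
the job is handed in; nothing more can be done
None
```

The job is handed in at about 16 s of the 53 s allowed: all six caps are in the tub, the empty tray lies flat and upright in the drip pan, and the tub, bottle, beaker and rack look unmoved in the final pictures.

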